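# Push a worn bearing up out of its housing on a push-out pin

### The job

The worn bearing sits flush in its aluminium housing, with nothing to grip. Set the housing over the steel pin of the plywood push-out stand, feeling gently for the access hole in its underside so that the pin is never jammed hard against the metal, and press it down until it stands flat on the stand and the pin has poked the bearing up. Leave the housing standing there, lift the bearing out and lay it flat in the round steel dish, without disturbing the oil bottle, the wrench or the pliers.

Things in the scene. Friction and masses are not known exactly. Their poses are not given: they have to be found in the camera images.
- housing: Loose aluminium block 84 mm long (its x), 50 mm wide (its y: grip across this), 34 mm high, 0.24 to 0.39 kg, upright on the bench at the start. Origin: centre of its underside, z up. An access hole of 15 mm diameter opens at the centre of the underside and runs straight up through the 20 mm thick floor into the recess in the top
- recess_floor (a point): Centre of the floor of the housing's round recess, 20 mm above the housing's underside, turns with the housing. The recess is 33 mm across and 14 mm deep. Three sprung clips in the lower 5 mm of its wall grip the bearing: it takes about 5 to 14 N from below to move it, until it has risen about 5 mm; above that it is loose
- bearing: The worn ball bearing: steel ring of 32 mm diameter and 14 mm high with a dark seal, 0.09 kg, its bore (10 mm) narrower than the pin. Origin: centre of its lower face, z along its axis. At the start it sits in the recess, its top flush with the housing's top
- stand: Push-out stand, fixed: a plywood board 150 mm long (its x), 100 mm wide (its y), 24 mm high. Origin: centre of the board's underside, z up. A slotted aluminium track is let in flush along its middle (along x at y = 0), and an upright steel pin is clamped in the slot. Neither housing nor bearing may be pressed on the pin or board with more than 50 N
- slot_mid (a point): Middle of the slot, level with the board's top (24 mm above the bench); axes as the stand's. The pin (12 mm thick, tip 29 mm above the board, bevelled over the last 2 mm to a 9 mm flat) is clamped at y = 0, x anywhere from -17 to +17 mm from here: not reported, to be seen or felt. With the housing flat on the board over the pin, the bearing stands 9 mm proud
- dish: Round steel dish for worn parts, loose, 120 mm across the rim, 24 mm high, its flat floor 5 mm above the bench and about 100 mm across. Origin: centre of its underside
- oil_bottle: Bystander: green oil bottle, 57 mm diameter, 150 mm high. Origin: centre of its underside
- wrench_a: Bystander: steel combination wrench lying flat, 169 mm long along its y. Origin: under its middle
- pliers: Bystander: pliers with red handles lying flat, 176 mm long along their y. Origin: under their middle
Not all that is in view belongs to the job. Leave any green, purple or red look-alike of the housing alone.

How it is judged:
By the outcome, as a careful person would: the job done as asked, in the order asked, and still so for the second after the job is handed in, with the robot touching nothing.
It also fails if it takes over 67 s, if anything falls off the work surface, if the arm or the gripper's body presses on something with over 40 N, if the wrist force passes 120 N, or if a joint passes its speed limit or range.

### The arm

A 6-joint arm with a two-finger parallel gripper is mounted at the origin on a cart in front of the work surface, level with it; the furniture and walls round the work are solid. World frame = base frame: x ahead of the robot, y to its left, z up, the work surface at z = 0. Lengths are in m, angles in rad, forces in N, time in s.
With the tool pointing down it reaches from about 0.375 to 0.9 m from the base axis. Payload 3.1 kg.
Tool frame: the origin (TCP) lies midway between the tips of the shut fingers; the grasp point (between the pads) lies 19 mm behind it; z points along the fingers, y is the line along which they close (so a half turn about z gives the same grasp; the last joint's range is limited). The gripper opens to 87 mm and grips with 3 to 60 N. Pads are 19 mm wide; open, the fingers measure 117 mm over their backs; the gripper's body (75 mm by 190 mm) begins 51 mm behind the grasp point.
Start: joints at [1.089, 0.527, 1.433, -0, 1.181, -0.178], TCP at [0.186, 0.597, 0.223] pointing down, gripper open.
Joint ranges: [-3.08, 3.08], [-0.75, 2.2], [0.22, 2.44], [-1.43, 4.57], [0, 2.65], [-2.85, 2.85]. Speed limits (rad/s): [2.79, 2.79, 3.14, 3.14, 3.14, 3.14].

### API

Orientations are given as a unit quaternion [x, y, z, w].
In Python, from rig import status, imaging, order gives the robot as it stands.
- The arm moves only by the tool arm_command, never from a script. Its argument "deltas" is one flat list of numbers, 5 for each row, row after row: the opening, from -1 (shut) to 1 (fully open), so that 0 is half open, then the shift along the tool's x, y, z in m, then the turn about the tool's z in rad. In form: [gripper, tx, ty, tz, roll, gripper, tx, ty, tz, roll, ...]. A call has 1 to 12 rows; each row shifts and turns the commanded pose from where the row before left it, along the tool's axes as they then stand; what a row does not reach is not made up. A row lasts 1/8 s, in which the tool goes at most 62.5 mm and 10.7 degrees, less where a joint would pass 70% of its speed; a pose out of reach is approached as far as the arm can. A call with a gripper value outside its range is refused whole. The fingers move at their own pace and stop on an object; "newtons" is the grip in N (left out, the last holds). Time passes only in rows, so rows that do not move let the fingers close. It gives the time, the measured TCP pose, the force, the opening and the grip force at its end, in the units of the state.
- status.get_obs(): the state, without advancing time (a new reading comes with each control period).
- imaging.camera(name): name is "scene" or "top"; returns (picture, depth): 480x640x3 uint8, red, green, blue; 480x640 float32, m along the optical axis (not along the pixel's ray), 0 where there is no reading.
- imaging.camera_params(name): a dict with "intrinsics" (3x3 intrinsics, pixels), "k1" (the pictures are not rectified: a ray, as slopes to the right and down, at radius r is drawn at 1 + k1 r^2 times it, then the intrinsics apply), "camera_from_world" (4x4, takes a point from world to camera coordinates). Camera axes: x right, y up, looking along -z (the intrinsics and any distortion apply to the point x, -y, -z); pixel columns grow to the right and rows downward; lengths in m; the calibration is good to about 2 mm. A picture is of the moment at which its call begins. camera_params takes no time and is no camera call.
- order.hand_in(): hands the job in; it is judged then, once.
The state is a dict: "time": time; "q": joint angles; "joint_velocities": joint speeds; "joint_torque": joint torques, N m; "position": TCP position; "tool_rot": TCP orientation; "ft_force": force on the tool from outside, world axes, zero at the start; "moment": the same for the moment, N m; "grip_width": finger opening in m; "grip_force": force on a finger pad.
Only numpy, scipy, OpenCV 4.12 (cv2) and the standard library are available. Lean on these libraries where they do the work, as an engineer would, in place of code of your own. Each camera call takes 0.05 s, during which the arm holds its last target. There are 200 camera calls.

## Working session

There is one attempt and no reset: what is moved stays moved. The work goes in short steps, Python scripts to look and compute and a tool call to move; the robot and the scene stay as the last step left them, time stands still between calls to the robot, and variables do not carry over. Pictures are saved under pics/ and viewed, at most 10 in all, crops included, and the job is handed in when it is done.

Besides the shell and the picture viewer there is one more tool, called after ">>>" as a command line: name --argument value ..., lists and objects as JSON in quotes. arm_command: Moves the arm, as the interface text tells. Its arguments: {"type":"object","properties":{"deltas":{"type":"array"},"newtons":{"type":"number"}},"required":["deltas"]}

```bash
mkdir -p pics; cat > h.py <<'E'
import numpy as np, cv2
from rig import status, imaging, order
def grab(n):
    p,d=imaging.camera(n); np.savez(f'{n}.npz',p=p,d=d); return p,d
def ray(n,u,v):
    c=imaging.camera_params(n);K=np.array(c['intrinsics']);T=np.array(c['camera_from_world']);k=c['k1']
    a=np.array([(u-K[0,2])/K[0,0],(v-K[1,2])/K[1,1]]);r=np.hypot(*a);s=r
    for _ in range(30): s=r/(1+k*s*s)
    a=a*(s/r if r>0 else 1)
    R=T[:3,:3];return -R.T@T[:3,3],R.T@np.array([a[0],-a[1],-1.])
def onz(n,u,v,z):
    o,d=ray(n,u,v);return o+d*(z-o[2])/d[2]
def dep(n,u,v,D):
    o,d=ray(n,u,v);return o+d*D
E
python3 - <<'E'
from h import *
print(status.get_obs())
for n in('scene','top'):
    p,d=grab(n);cv2.imwrite(f'pics/{n}0.png',p[...,::-1]);c=imaging.camera_params(n);print(n,c)
E
```

```text
{'time': 0.0, 'q': array([ 1.08947302e+00,  5.28470718e-01,  1.43392652e+00, -2.26537445e-05,
        1.18138483e+00, -1.78493885e-01]), 'joint_velocities': array([-0.00023433,  0.00045013, -0.00035563, -0.00044148,  0.00114442,
        0.00050227]), 'joint_torque': array([-9.55205996e-05, -4.40038848e+01, -1.76590258e+01,  6.32888381e-02,
        5.82824077e-02, -1.55378684e-04]), 'position': array([0.18601271, 0.59589719, 0.22156114]), 'tool_rot': array([ 1.50832455e-01,  9.88558735e-01, -1.03906391e-03, -3.44727921e-04]), 'ft_force': array([ 0.33128045, -0.01717912, -0.18177034]), 'moment': array([-0.00549376, -0.02039179, -0.02600399]), 'grip_force': 0.0, 'grip_width': 0.08674633512046265}
scene {'intrinsics': array([[469.98067303,   0.        , 315.83980156],
       [  0.        , 469.98067303, 239.5734306 ],
       [  0.        ,   0.        ,   1.        ]]), 'k1': -0.0897899295714776, 'camera_from_world': array([[ 0.65496204, -0.75559162, -0.01029699, -0.3100443 ],
       [ 0.44108377,  0.3712051 ,  0.81709968, -0.29526068],
       [-0.61357138, -0.53971111,  0.57640445, -0.89837891],
       [ 0.        ,  0.        ,  0.        ,  1.        ]])}
top {'intrinsics': array([[561.88367118,   0.        , 310.91287182],
       [  0.        , 561.88367118, 236.95674641],
       [  0.        ,   0.        ,   1.        ]]), 'k1': -0.15145801823462476, 'camera_from_world': array([[-2.46894322e-02, -9.99688149e-01, -3.74646297e-03,
         5.10068026e-02],
       [ 9.86946163e-01, -2.49710006e-02,  1.59102861e-01,
        -5.22702331e-01],
       [-1.59146798e-01,  2.30602046e-04,  9.87254903e-01,
        -1.14031044e+00],
       [ 0.00000000e+00,  0.00000000e+00,  0.00000000e+00,
         1.00000000e+00]])}
```

View pics/scene0.png

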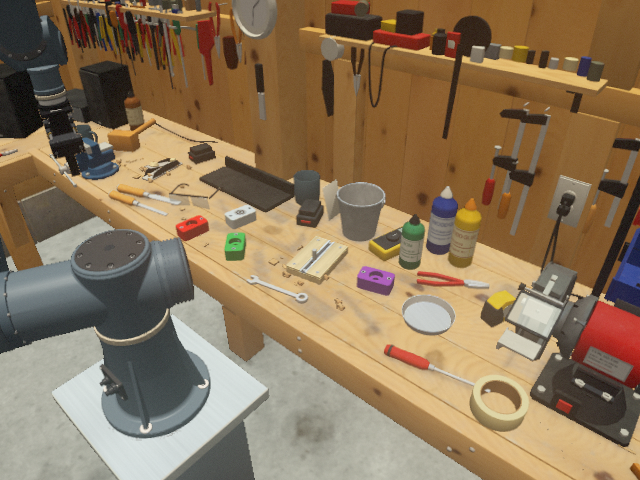

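View pics/top0.png

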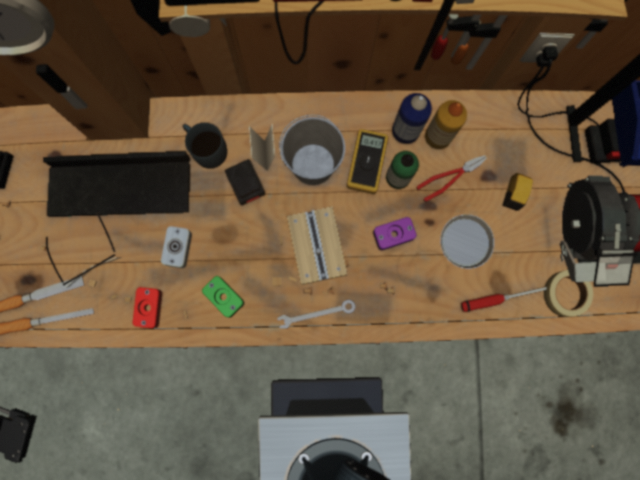

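Housing-shaped things in top view: aluminium (176,247), red (146,307), green (222,296) and purple (395,233). The aluminium one fits, since the coloured ones are look-alikes. The stand is at (318,245) and the dish at (467,241). I'll confirm with a crop and measure.

```bash
cat > m.py <<'E'
from h import *
def cont(n,p,box,mask):
    x0,y0,x1,y1=box; m=np.zeros(p.shape[:2],np.uint8); m[y0:y1,x0:x1]=mask[y0:y1,x0:x1]*255
    m=cv2.morphologyEx(m,cv2.MORPH_CLOSE,np.ones((3,3)))
    c=max(cv2.findContours(m,0,1)[0],key=cv2.contourArea); return c[:,0].astype(float)
def rect(n,c,z):
    w=np.array([onz(n,u,v,z)[:2] for u,v in c])
    (x,y),(a,b),t=cv2.minAreaRect((w*1000).astype(np.float32)); 
    if a<b:a,b,t=b,a,t+90
    return np.round([x,y,a,b,t],1)
E
python3 - <<'E'
from m import *
T=np.load('top.npz');S=np.load('scene.npz');p,d=T['p'],T['d'];q,e=S['p'],S['d']
for n,P in(('top',p),('scene',q)):
    h=cv2.cvtColor(P,cv2.COLOR_RGB2HSV)
    for nm,bx,z,mk in (('hous',(155,222,195,273) if n=='top' else (220,198,262,232),.034,(h[...,1]<70)&(h[...,2]>95)),
                       ('dish',(435,210,500,272) if n=='top' else (398,290,458,338),.024,h[...,1]<60)):
        c=cont(n,P,bx,mk); print(n,nm,rect(n,c,z),len(c),c.mean(0))
def at(n,D,u,v): return np.round(dep(n,u,v,D[int(v),int(u)])*1000,1)
for u,v in((168,245),(176,247),(182,258),(467,241),(300,245),(335,250),(317,243)): print('top',u,v,at('top',d,u,v))
for u,v in((232,215),(240,214),(428,316),(300,262),(330,262)): print('scene',u,v,at('scene',e,u,v))
a=cv2.resize(p[215:280,145:210],(400,400),interpolation=2);b=cv2.resize(p[200:290,280:355],(400,480),interpolation=2)
c=cv2.resize(q[232:285,280:353],(790-400,283),interpolation=2)
im=np.zeros((590,800,3),np.uint8);im[:400,:400]=cv2.resize(q[200:235,220:260],(400,350),interpolation=2)[:400] if 0 else a
im[:300,400:650]=cv2.resize(b,(250,300));im[300:583,400:790]=c;cv2.imwrite('pics/c1.png',im[...,::-1])
E
```

```text
top hous [512.2 330.1  85.9  52.1 169.8] 111 [174.56756757 246.31531532]
top dish [ 508.9 -298.9  116.3  114.9  176.5] 151 [467.06622517 241.25827815]
scene hous [503.9 320.2 110.9 104.9  78.8] 84 [240.3452381  214.91666667]
scene dish [ 507.9 -300.3  120.   118.    39.9] 133 [427.70676692 313.68421053]
top 168 245 [515.  342.9  37. ]
top 176 247 [510.9 326.6  32.3]
top 182 258 [486.6 312.6  35.3]
top 467 241 [ 512.6 -304.8    1.8]
top 300 245 [510.   61.6  23.7]
top 335 250 [497.4 -12.7  23.5]
top 317 243 [514.1  25.2  18.8]
scene 232 215 [484.1 328.8  37.4]
scene 240 214 [505.7 318.9  34.4]
scene 428 316 [ 517.  -297.     6.3]
scene 300 262 [461.4  42.5  23.4]
scene 330 262 [510.6 -15.5  23.3]
```

View pics/c1.png

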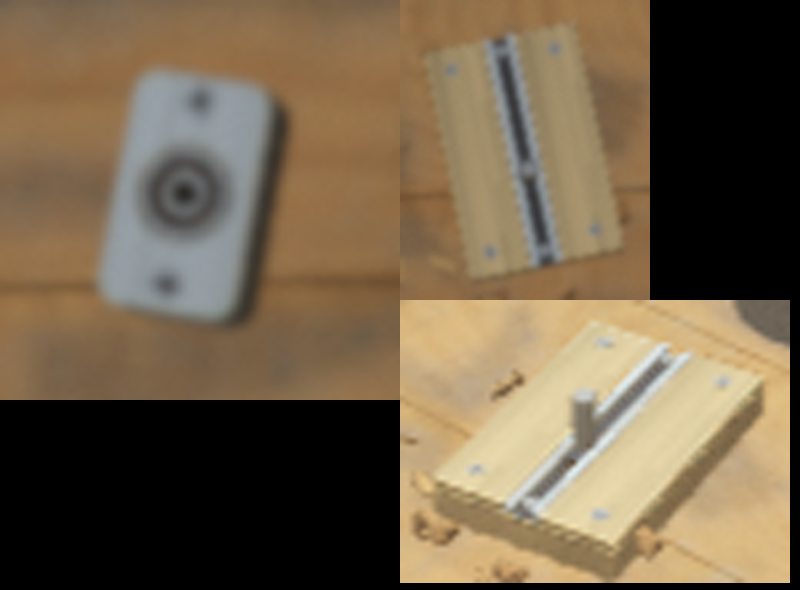

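The crop confirms the aluminium block at top (175,246), with the bearing flush in it. The pin is at about top (317.8,251) and scene (314.3,250). Next I'll triangulate.

```bash
cat >> m.py <<'E'
def tri(a,b):
    (o,d),(p,e)=ray('top',*a),ray('scene',*b); d/=np.linalg.norm(d);e/=np.linalg.norm(e)
    s=np.linalg.lstsq(np.stack([d,-e],1),p-o,rcond=None)[0];x,y=o+s[0]*d,p+s[1]*e
    return np.round((x+y)*500,1),round(np.linalg.norm(x-y)*1000,1)
def proj(n,X):
    c=imaging.camera_params(n);K=c['intrinsics'];T=c['camera_from_world'];v=T[:3,:3]@np.array(X)+T[:3,3];a=np.array([v[0],-v[1]])/-v[2]
    return np.round(a*(1+c['k1']*(a@a))*K[0,0]+K[:2,2],1)
E
python3 - <<'E'
from m import *
p=np.load('top.npz')['p'];q=np.load('scene.npz')['p']
h=cv2.cvtColor(p,cv2.COLOR_RGB2HSV)
# stand by depth
d=np.load('top.npz')['d'];vv,uu=np.mgrid[190:300,275:360]
Z=np.array([[dep('top',u,v,d[v,u])[2] for u in range(275,360)] for v in range(190,300)])
m=np.zeros(d.shape,bool);m[190:300,275:360]=(Z>.014)&(Z<.06)
c=cont('top',p,(275,190,360,300),m);print('stand depth',rect('top',c,.024))
# slot dark line
g=p.astype(int).sum(2);M=np.zeros_like(m);M[205:285,295:345]=((h[...,1]<75)&m)[205:285,295:345]
c=cont('top',p,(295,205,345,285),M);print('track',rect('top',c,.024))
print('pin',tri((317.8,251),(314.3,250.2)),'base',onz('scene',314.6,258.2,.024))
b=[]
for n,P,bx in(('top',p,(160,230,192,264)),('scene',q,(222,203,258,226))):
    x0,y0,x1,y1=bx;S=cv2.resize(P[y0:y1,x0:x1],None,fx=16,fy=16,interpolation=2);b.append(cv2.resize(S,(400,400)) )
cv2.imwrite('pics/c2.png',np.hstack(b)[...,::-1])
print(proj('top',[.512,.330,.034]),proj('scene',[.512,.330,.034]))
E
```

```text
Traceback (most recent call last):
  File "h.py", line 14, in dep
    o,d=ray(n,u,v);return o+d*D
        ~~~^^^^^^^
  File "h.py", line 6, in ray
    c=imaging.camera_params(n);K=np.array(c['intrinsics']);T=np.array(c['camera_from_world']);k=c['k1']
ValueError: time passes only in moves, steps and waits
```

Too many param calls, so I'll cache them.

```bash
sed -i 's/imaging.camera_params(n)/P_(n)/' h.py m.py; sed -i '2a import functools\n@functools.lru_cache(None)\ndef P_(n): return imaging.camera_params(n)' h.py
cat > s.py <<'E'
from m import *
p=np.load('top.npz')['p'];q=np.load('scene.npz')['p']
h=cv2.cvtColor(p,cv2.COLOR_RGB2HSV)
d=np.load('top.npz')['d']
Z=np.array([[dep('top',u,v,d[v,u])[2] for u in range(275,360)] for v in range(190,300)])
m=np.zeros(d.shape,bool);m[190:300,275:360]=(Z>.014)&(Z<.06)
c=cont('top',p,(275,190,360,300),m);print('stand depth',rect('top',c,.024))
M=np.zeros_like(m);M[205:285,295:345]=((h[...,1]<75)&m)[205:285,295:345]
c=cont('top',p,(295,205,345,285),M);print('track',rect('top',c,.024))
print('pin',tri((317.8,251),(314.3,250.2)),'base',onz('scene',314.6,258.2,.024))
b=[]
for n,P,bx in(('top',p,(160,230,192,264)),('scene',q,(222,203,258,226))):
    x0,y0,x1,y1=bx;b.append(cv2.resize(P[y0:y1,x0:x1],(400,400),interpolation=2))
cv2.imwrite('pics/c2.png',np.hstack(b)[...,::-1])
print(proj('top',[.512,.330,.034]),proj('scene',[.512,.330,.034]))
E
python3 s.py
```

```text
stand depth [511.   25.2 151.  104.4  10.6]
track [510.5  26.7 150.1  25.1  10.4]
pin (array([493.3,  23.4,  51.4]), np.float64(2.6)) base [0.49665696 0.02405005 0.024     ]
[174.3 246.4] [239.1 211.9]
```

View pics/c2.png

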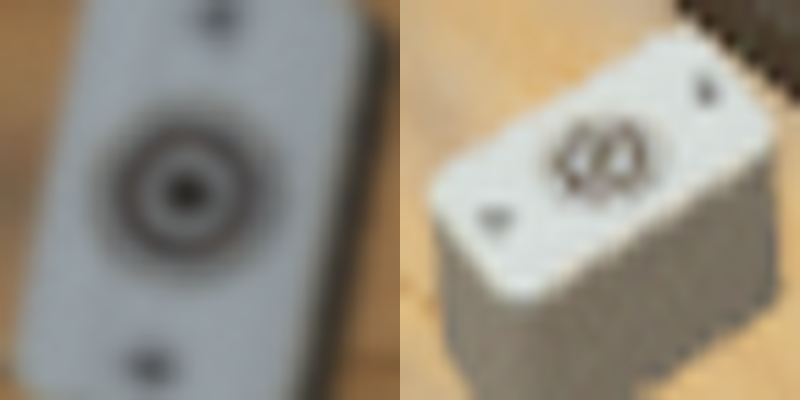

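>>> arm_command --deltas '[1,-0.0434,-0.0174,0.008,0,1,-0.0434,-0.0174,0.008,0,1,-0.0434,-0.0174,0.008,0,1,-0.0434,-0.0174,0.008,0,1,-0.0434,-0.0174,0.008,0,1,-0.0434,-0.0174,0.008,0,1,-0.0434,-0.0174,0.008,0,1,-0.0434,-0.0174,0.008,0,1,-0.0434,-0.0174,0.008,0,1,0,0,0,-0.126,1,0,0,0,0]'

```text
time: 1.48
position: [0.5125, 0.3299, 0.1499]
tool_rot: [0.09, 0.996, -0.0, -0.001]
ft_force: [-0.1, 0.2, 0.5]
grip_width: 0.0871
grip_force: 0.0
```

```bash
cat > go.py <<'E'
# prints tool-frame shift to a world target (mm) and closing-axis angle
import sys
from m import *
from scipy.spatial.transform import Rotation as R
def rel(x,y,z):
    s=status.get_obs();M=R.from_quat(s['tool_rot']).as_matrix();P=s['position']
    print('t',round(s['time'],2),'pos',np.round(P*1000,1),'F',np.round(s['ft_force'],1),'w',round(s['grip_width']*1000,1),'gf',round(s['grip_force'],1),'yang',round(np.degrees(np.arctan2(M[1,1],M[0,1])),2),'tilt',np.round(M[:2,2]*1000,1))
    print('rel mm',np.round(M.T@(np.array([x,y,z])-P*1000),1))
if __name__=='__main__': rel(*map(float,sys.argv[1:4]))
E
python3 go.py 512 330 8; python3 -c "
from m import *
print(tri((317.3,250.5),(313.8,249.7)),tri((174.3,245.8),(239.5,211.6)),onz('top',317.3,250.5,.053))"
```

```text
t 1.48 pos [512.5 329.9 149.9] F [-0.1  0.2  0.5] w 87.1 gf 0.0 yang 79.71 tilt [-1.5 -0.4]
rel mm [3.000e-01 1.000e-01 1.419e+02]
(array([493.9,  24.9,  52.1]), np.float64(1.5)) (array([513.3, 329.7,  34.6]), np.float64(0.0)) [0.49322311 0.0253776  0.053     ]
```

>>> arm_command --deltas '[1,0,0,0.04,0,1,0,0,0.04,0,1,0,0,0.03,0,1,0,0,0.02,0,1,0,0,0.012,0,1,0,0,0,0,-1,0,0,0,0,-1,0,0,0,0,-1,0,0,0,0,-1,0,0,0,0,-1,0,0,0,0]' --newtons 50

```text
time: 2.85
position: [0.5125, 0.3305, 0.0088]
tool_rot: [0.088, 0.996, -0.0, 0.0]
ft_force: [-0.7, -0.7, 2.0]
grip_width: 0.0495
grip_force: 50.1
```

```bash
python3 go.py 513 330 8; python3 - <<'E'
from m import *
p,d=grab('top');q,e=grab('scene')
cv2.imwrite('pics/g.png',np.vstack([cv2.resize(p[200:290,130:220],(400,400),interpolation=2),])[...,::-1])
E
```

```text
t 2.85 pos [512.5 330.5   8.8] F [-0.7 -0.7  2. ] w 49.5 gf 50.1 yang 79.88 tilt [ 0.  -0.2]
rel mm [-0.6 -0.4  0.8]
```

>>> arm_command --deltas '[-1,0,0,-0.025,0,-1,0,0,-0.035,0,-1,0,0,-0.035,0,-1,-0.0044,-0.0381,0,0,-1,-0.0044,-0.0381,0,0,-1,-0.0044,-0.0381,0,0,-1,-0.0044,-0.0381,0,0,-1,-0.0044,-0.0381,0,0,-1,-0.0044,-0.0381,0,0,-1,-0.0044,-0.0381,0,0,-1,-0.0044,-0.0379,0,0,-1,0,0,0,-0.18]'

```text
time: 4.45
position: [0.493, 0.0222, 0.1028]
tool_rot: [-0.002, 1.0, -0.0, -0.001]
ft_force: [0.2, 0.9, -5.3]
grip_width: 0.049
grip_force: 50.1
```

>>> arm_command --deltas '[-1,0,0,0,-0.18,-1,0,0,0,0,-1,0,0,0,0,-1,0,0,0,0]'

```text
time: 4.95
position: [0.4934, 0.0248, 0.1034]
tool_rot: [-0.091, 0.996, 0.0, -0.0]
ft_force: [-0.0, -0.8, -5.1]
grip_width: 0.0498
grip_force: 50.1
```

```bash
cat > look.py <<'E'
import sys
from m import *
nm=sys.argv[1]
p,d=grab('top');q,e=grab('scene')
im=np.hstack([cv2.resize(p[190:300,265:375],(400,400),interpolation=2),cv2.resize(q[205:295,270:360],(400,400),interpolation=2)])
cv2.imwrite(f'pics/{nm}.png',im[...,::-1])
E
python3 go.py 493.7 24.4 62;python3 look.py a
```

```text
t 4.95 pos [493.4  24.8 103.4] F [-0.  -0.8 -5.1] w 49.8 gf 50.1 yang 100.44 tilt [-0.4  0.1]
rel mm [-0.3 -0.5 41.4]
```

View pics/a.png

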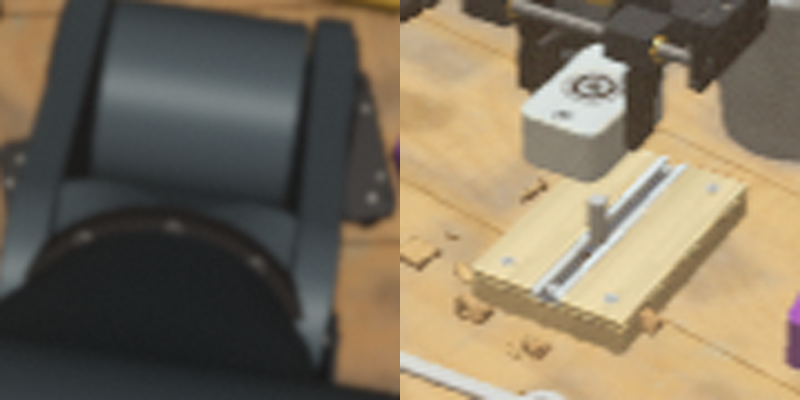

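```bash
python3 -c "
from m import *
print(onz('scene',313.4,224.3,.1286)*1000,onz('scene',313.8,249.6,.053)*1000)"
```

```text
[494.62085196  24.50135454 128.6       ] [493.8851992   23.85398324  53.        ]
```

>>> arm_command --deltas '[-1,0,0,0.015,0,-1,0,0,0.015,0,-1,0,0,0.006,0,-1,0,0,0,0,-1,0,0,0,0]'

```text
time: 5.68
position: [0.4938, 0.0245, 0.0676]
tool_rot: [-0.091, 0.996, -0.0, 0.0]
ft_force: [-0.4, 0.6, -5.2]
grip_width: 0.0496
grip_force: 50.1
```

>>> arm_command --deltas '[-1,0,0,0.002,0,-1,0,0,0.002,0,-1,0,0,0.001,0,-1,0,0,0,0]'

```text
time: 6.18
position: [0.4935, 0.0246, 0.0625]
tool_rot: [-0.091, 0.996, 0.0, -0.0]
ft_force: [-0.5, -0.4, -4.8]
grip_width: 0.0499
grip_force: 50.1
```

>>> arm_command --deltas '[-1,0,0,0.001,0,-1,0,0,0.001,0,-1,0,0,0,0]'

```text
time: 6.55
position: [0.4934, 0.0246, 0.0604]
tool_rot: [-0.091, 0.996, 0.0, -0.0]
ft_force: [0.4, 0.2, -5.1]
grip_width: 0.0498
grip_force: 50.1
```

>>> arm_command --deltas '[-1,0,0,0.001,0,-1,0,0,0.001,0,-1,0,0,0,0]'

```text
time: 6.92
position: [0.4935, 0.0246, 0.0585]
tool_rot: [-0.091, 0.996, 0.0, -0.0]
ft_force: [-0.4, 0.3, -4.6]
grip_width: 0.0497
grip_force: 50.1
```

>>> arm_command --deltas '[-1,0,0,0.001,0,-1,0,0,0.001,0,-1,0,0,0,0]'

```text
time: 7.3
position: [0.4935, 0.0246, 0.0565]
tool_rot: [-0.091, 0.996, 0.0, -0.0]
ft_force: [0.2, 0.4, -5.4]
grip_width: 0.0495
grip_force: 50.1
```

The pin is in the hole: no contact 5 mm below tip level. Continuing down to bearing contact, at TCP about 42.

>>> arm_command --deltas '[-1,0,0,0.003,0,-1,0,0,0.003,0,-1,0,0,0.003,0,-1,0,0,0.003,0,-1,0,0,0,0]'

```text
time: 7.92
position: [0.4933, 0.0246, 0.0442]
tool_rot: [-0.091, 0.996, 0.0, -0.0]
ft_force: [0.3, 0.3, -4.2]
grip_width: 0.0497
grip_force: 50.1
```

>>> arm_command --deltas '[-1,0,0,0.001,0,-1,0,0,0.001,0,-1,0,0,0.001,0,-1,0,0,0.001,0,-1,0,0,0,0]'

```text
time: 8.55
position: [0.4938, 0.0245, 0.0412]
tool_rot: [-0.091, 0.996, -0.0, 0.0]
ft_force: [-1.2, -0.8, 3.5]
grip_width: 0.0498
grip_force: 50.1
```

>>> arm_command --deltas '[-1,0,0,0.001,0,-1,0,0,0.001,0,-1,0,0,0.001,0,-1,0,0,0.001,0,-1,0,0,0,0]'

```text
time: 9.18
position: [0.4936, 0.0245, 0.0364]
tool_rot: [-0.091, 0.996, -0.0, 0.0]
ft_force: [-0.3, -0.7, -4.5]
grip_width: 0.0498
grip_force: 50.1
```

>>> arm_command --deltas '[-1,0,0,0.001,0,-1,0,0,0.001,0,-1,0,0,0.001,0,-1,0,0,0,0]'

```text
time: 9.68
position: [0.4935, 0.0245, 0.0334]
tool_rot: [-0.091, 0.996, 0.0, -0.0]
ft_force: [-1.0, -0.4, -3.3]
grip_width: 0.0498
grip_force: 50.1
```

>>> arm_command --deltas '[-1,0,0,0.0005,0,-1,0,0,0.0005,0,-1,0,0,0.0005,0,-1,0,0,0,0]'

```text
time: 10.18
position: [0.4936, 0.0246, 0.0328]
tool_rot: [-0.092, 0.996, -0.0, 0.0]
ft_force: [-1.6, -0.3, 5.0]
grip_width: 0.0494
grip_force: 50.1
```

>>> arm_command --deltas '[-1,0,0,0.0005,0,-1,0,0,0,0,-1,0,0,0,0]'

```text
time: 10.55
position: [0.4935, 0.0245, 0.0327]
tool_rot: [-0.092, 0.996, -0.0, 0.0]
ft_force: [-2.0, 0.2, 11.1]
grip_width: 0.0494
grip_force: 50.1
```

>>> arm_command --deltas '[0.5,0,0,0,0,0.5,0,0,0,0,0.5,0,0,0,0,0.5,0,0,-0.015,0,0.5,0,0,-0.03,0,0.5,0,0,-0.03,0,0.5,0,0,-0.03,0,0.5,0,0,0,0,0.5,0,0,0,0]'

```text
time: 11.68
position: [0.4931, 0.0247, 0.1366]
tool_rot: [-0.091, 0.996, 0.0, -0.0]
ft_force: [0.2, -0.9, -0.8]
grip_width: 0.0653
grip_force: 0.0
```

```bash
python3 go.py 494 24 59;python3 look.py b
```

```text
t 11.68 pos [493.1  24.7 136.6] F [ 0.2 -0.9 -0.8] w 65.3 gf 0.0 yang 100.5 tilt [-0.3  0. ]
rel mm [-0.8 -0.8 77.6]
```

View pics/b.png

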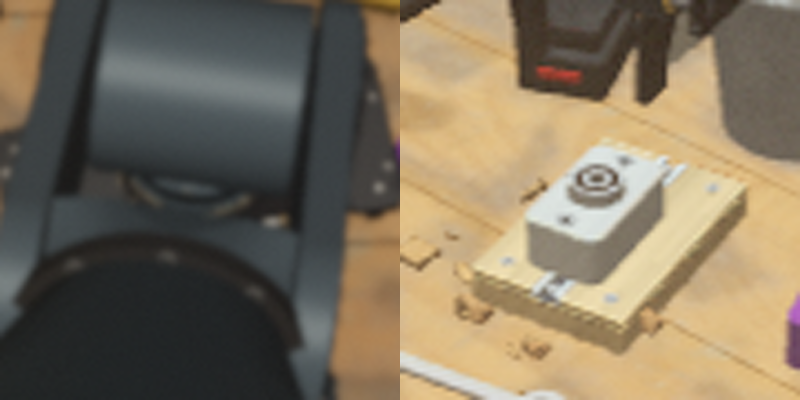

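Housing stands flat and the bearing is proud, with its top at scene about (313.8,244.8). Checking its position and height by depth.

```bash
python3 -c "
from m import *
print(onz('scene',313.8,244.8,.067)*1000)
e=np.load('scene.npz')['d']
for v in (242,245,246):
  for u in(312,314,316): print(u,v,np.round(dep('scene',u,v,e[v,u])*1000,1))
for u,v in ((306,251),(320,240)): print('hous',np.round(dep('scene',u,v,e[v,u])*1000,1))"
```

```text
[494.95411433  24.54911896  67.        ]
312 242 [501.7  36.5  66.4]
314 242 [505.7  33.3  65.7]
316 242 [508.5  29.   66.1]
312 245 [497.   32.5  61.6]
314 245 [500.5  28.8  61.4]
316 245 [500.   21.7  64.9]
312 246 [488.6  25.   66.6]
314 246 [490.9  20.3  67.5]
316 246 [497.1  19.1  64.7]
hous [471.7  30.2  58.2]
hous [531.   35.   57.5]
```

>>> arm_command --deltas '[0.2,-0.001,0,0.03,0,0.2,0,0,0.025,0,0.2,0,0,0.015,0,0.2,0,0,0.004,0,0.2,0,0,0.002,0,0.2,0,0,0,0,0.2,0,0,0,0]'

```text
time: 12.65
position: [0.495, 0.0247, 0.0612]
tool_rot: [-0.092, 0.996, -0.0, 0.001]
ft_force: [0.3, -0.2, -0.3]
grip_width: 0.0521
grip_force: 0.0
```

>>> arm_command --deltas '[0.2,0,0,0.0012,0,0.2,0,0,0,0,-1,0,0,0,0,-1,0,0,0,0,-1,0,0,0,0,-1,0,0,0,0,-1,0,0,0,0]' --newtons 25

```text
time: 13.52
position: [0.4946, 0.0247, 0.0594]
tool_rot: [-0.092, 0.996, -0.0, 0.0]
ft_force: [-0.5, 0.4, 0.4]
grip_width: 0.0307
grip_force: 25.0
```

>>> arm_command --deltas '[-1,0,0,-0.004,0,-1,0,0,-0.006,0,-1,0,0,-0.01,0,-1,0,0,-0.02,0,-1,0,0,-0.03,0,-1,0,0,-0.02,0,-1,0,0,0,0,-1,0,0,0,0]'

```text
time: 14.52
position: [0.494, 0.0249, 0.1491]
tool_rot: [-0.091, 0.996, 0.0, -0.0]
ft_force: [-0.3, 0.2, -1.2]
grip_width: 0.0309
grip_force: 25.0
```

```bash
python3 go.py 508.5 -300 12;python3 look.py c
```

```text
t 14.53 pos [494.   24.9 149.1] F [-0.3  0.2 -1.2] w 30.9 gf 25.0 yang 100.5 tilt [-0.7  0.2]
rel mm [  44.8 -322.1  137. ]
```

View pics/c.png

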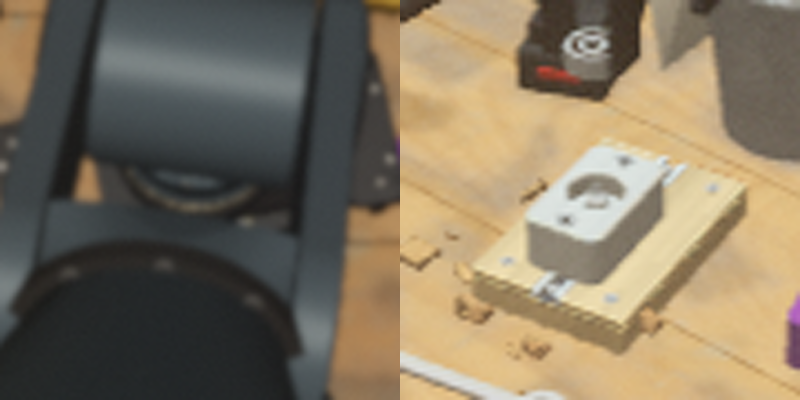

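>>> arm_command --deltas '[-1,0.0056,-0.0403,0,0,-1,0.0056,-0.0403,0,0,-1,0.0056,-0.0403,0,0,-1,0.0056,-0.0403,0,0,-1,0.0056,-0.0403,0,0,-1,0.0056,-0.0403,0,0,-1,0.0056,-0.0403,0,0,-1,0.0056,-0.0403,0,0,-1,0,0,0.03,0,-1,0,0,0.03,0,-1,0,0,0,0,-1,0,0,0,0]'

```text
time: 16.12
position: [0.5094, -0.3005, 0.0894]
tool_rot: [-0.092, 0.996, 0.0, -0.0]
ft_force: [0.2, -0.3, -1.3]
grip_width: 0.0306
grip_force: 25.0
```

```bash
python3 go.py 508.5 -300 11.4
```

```text
t 16.12 pos [ 509.4 -300.5   89.4] F [ 0.2 -0.3 -1.3] w 30.6 gf 25.0 yang 100.51 tilt [-0.1  0.1]
rel mm [ 0.8  0.6 78. ]
```

>>> arm_command --deltas '[-1,0,0,0.03,0,-1,0,0,0.025,0,-1,0,0,0.012,0,-1,0,0,0.005,0,-1,0,0,0.003,0,-1,0,0,0.001,0,-1,0,0,0,0,-1,0,0,0,0]'

```text
time: 17.12
position: [0.5094, -0.3006, 0.0137]
tool_rot: [-0.091, 0.996, -0.0, 0.0]
ft_force: [0.6, 0.5, -0.2]
grip_width: 0.0307
grip_force: 25.0
```

>>> arm_command --deltas '[-1,0,0,0.001,0,-1,0,0,0.0005,0,-1,0,0,0,0]'

```text
time: 17.5
position: [0.5091, -0.3004, 0.0118]
tool_rot: [-0.091, 0.996, 0.0, -0.0]
ft_force: [-0.1, 0.3, -0.8]
grip_width: 0.031
grip_force: 25.0
```

>>> arm_command --deltas '[-1,0,0,0.0005,0,-1,0,0,0.0005,0,-1,0,0,0,0]'

```text
time: 17.88
position: [0.5092, -0.3004, 0.0113]
tool_rot: [-0.092, 0.996, -0.0, 0.0]
ft_force: [-1.2, -0.3, 4.6]
grip_width: 0.0307
grip_force: 25.0
```

>>> arm_command --deltas '[0.05,0,0,0,0,0.05,0,0,0,0,0.05,0,0,0,0,0.05,0,0,-0.01,0,0.05,0,0,-0.03,0,0.05,0,0,-0.05,0,0.05,0,0,-0.05,0,0.05,0,0.04,-0.02,0,0.05,0,0.04,0,0,0.05,0,0.04,0,0,0.05,0,0.04,0,0,0.05,0,0,0,0]'

```text
time: 19.38
position: [0.4785, -0.1402, 0.1714]
tool_rot: [-0.093, 0.996, 0.001, -0.001]
ft_force: [-0.0, -0.8, -0.8]
grip_width: 0.0459
grip_force: 0.0
```

```bash
python3 go.py 508.5 -300 11.4; python3 - <<'E'
from m import *
q,e=grab('scene')
cv2.imwrite('pics/end.png',cv2.resize(q[190:350,220:500],(784,448),interpolation=2)[...,::-1])
E
```

```text
t 19.38 pos [ 478.5 -140.2  171.4] F [-0.  -0.8 -0.8] w 45.9 gf 0.0 yang 100.68 tilt [-1.6  1.2]
rel mm [  -0.  -162.9  159.7]
```

View pics/end.png

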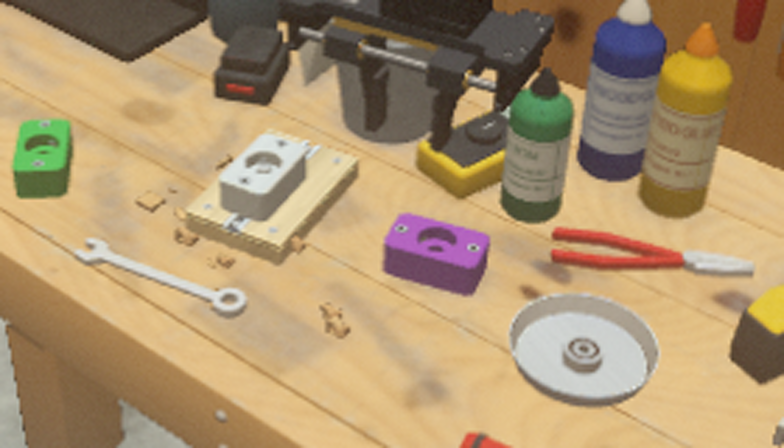

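The bearing lies flat in the dish at crop (582,350). The housing stands flat on the stand at (263,175), and the bottle, wrench and pliers are undisturbed. Handing in.

```bash
python3 -c "
from rig import order
print(order.hand_in())"
```

```text
the job is handed in; nothing more can be done
None
```

I've handed the job in at about 19 s: the housing stands flat on the stand over the pin, the bearing lies flat in the dish, and the bottle, wrench and pliers look undisturbed in the last picture.

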